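# Flip the stock tags of the reagent bins

## Task

Push the hinged stock tags over with a fingertip so that only the full bins show green: the tag in front of every full bin must lie with its green face up, and the tag in front of the bin that is not full must lie with its red face up. Only push the tags, do not pinch them, and leave the bins, the jar, the timer and the marker where they stand.

Things in the scene. Friction and masses are not known exactly. Their poses are not given: they have to be found in the camera images.
- tray: white fixed panel 290 x 660 x 8 mm lying on the bench, origin at the centre of its underside, x axis away from the robot, y axis along the row of tags. Four tag stands stand in a row along y, 150 mm apart, on its robot side; behind each, about 125 mm further along x, stands its bin. Which stand and which bin is at which place changes
- tag0_hinge (a point): middle of the hinge axis of tag 0, 26 mm above the bench; x runs along the hinge (away from the robot), y to the left, z up. All four tags are alike: a stiff flap 52 mm wide along the hinge, 6 mm thick, its rounded free edge (5 mm thick) 48 mm from the hinge axis; upright its top is 74 mm above the bench. The collider tagN_c0 is the green plate, tagN_c1 the red plate, glued back to back
- tag0 (a joint): angle of tag 0 from upright, -0.95 to 0.95 rad (stops at both ends): positive = leaning to the right (its hinge's -y side), green face up; negative = leaning to the left (+y), red face up
- tag1_hinge (a point): middle of the hinge axis of tag 1, 26 mm above the bench; x runs along the hinge (away from the robot), y to the left, z up. Each flap leans like a page to left or right, propped 36 degrees above level: free edge then 39 mm beside the hinge and 54 mm above the bench, free air below and outside the edge
- tag1 (a joint): angle of tag 1 from upright, -0.95 to 0.95 rad (stops at both ends): positive = leaning to the right (its hinge's -y side), green face up; negative = leaning to the left (+y), red face up
- tag2_hinge (a point): middle of the hinge axis of tag 2, 26 mm above the bench; x runs along the hinge (away from the robot), y to the left, z up. Each flap weighs about 35 g: under 1 N at its edge tips it up (move with the edge, up and over: a dead level push may jam it); once 0.25 rad past upright it falls over to the other side by itself in about 1 s. Nothing latches
- tag2 (a joint): angle of tag 2 from upright, -0.95 to 0.95 rad (stops at both ends): positive = leaning to the right (its hinge's -y side), green face up; negative = leaning to the left (+y), red face up
- tag3_hinge (a point): middle of the hinge axis of tag 3, 26 mm above the bench; x runs along the hinge (away from the robot), y to the left, z up. Each fixed grey base plate is 75 mm (along the hinge) x 90 mm, its top 16 mm above the bench; bearing posts 31 mm either side of the middle along the hinge reach 32 mm above the bench
- tag3 (a joint): angle of tag 3 from upright, -0.95 to 0.95 rad (stops at both ends): positive = leaning to the right (its hinge's -y side), green face up; negative = leaning to the left (+y), red face up
- bin0: loose open pale-blue bin 90 x 90 x 30 mm, origin at the centre of its underside, holding white tubes with blue caps whose tops stand 44 mm above its underside; FULL: all 9 places (3 x 3) are taken. The tubes are fixed in the bin. Its tag is the one about 125 mm in front of it, nearer the robot
- bin1: loose open pale-blue bin 90 x 90 x 30 mm, origin at the centre of its underside, holding white tubes with purple caps whose tops stand 44 mm above its underside; FULL: all 9 places (3 x 3) are taken. The tubes are fixed in the bin. Its tag is the one about 125 mm in front of it, nearer the robot
- bin2: loose open pale-blue bin 90 x 90 x 30 mm, origin at the centre of its underside, holding white tubes with orange caps whose tops stand 44 mm above its underside; FULL: all 9 places (3 x 3) are taken. The tubes are fixed in the bin. Its tag is the one about 125 mm in front of it, nearer the robot
- bin3: loose open pale-blue bin 90 x 90 x 30 mm, origin at the centre of its underside, holding white tubes with yellow caps whose tops stand 44 mm above its underside; NOT full: only 3 of 9 tubes are left. The tubes are fixed in the bin. Its tag is the one about 125 mm in front of it, nearer the robot
- jar: loose small amber jar, 26 mm across, 55 mm tall, between the two middle bins; origin at the centre of its underside
- timer: loose white lab timer 45 x 60 x 16 mm lying on the robot's side of the tags; origin at the centre of its underside
- marker: loose white and blue marker pen, 16 mm square section, 130 mm long along its y axis, lying on the robot's side of the tags; origin on its underside
There are look-alikes about, which are no part of the job. Leave any brown or pink look-alike of the bin1 alone.

How it is judged:
By the outcome, as a careful person would: the job done as asked, in the order asked, and still so for the second after the job is handed in, with the robot touching nothing.
It also fails if it takes over 64 s, if anything falls off the work surface, if the arm or the gripper's body presses on something with over 40 N, if the wrist force passes 120 N, or if a joint passes its speed limit or range.

## Robot

A 7-joint arm with a two-finger parallel gripper is mounted at the origin on the work surface. World frame = base frame: x ahead of the robot, y to its left, z up, the work surface at z = 0. Lengths are in m, angles in degrees, forces in N, time in s.
With the tool pointing down it reaches from about 0.35 to 0.9 m from the base axis. Payload 7.2 kg.
Tool frame: the origin (TCP) lies midway between the tips of the shut fingers; the grasp point (between the pads) lies 19 mm behind it; z points along the fingers, y is the direction in which the jaws open and shut (so a half turn about z gives the same grasp; the last joint's range is limited). The gripper opens to 85 mm and grips with 20 to 120 N. Pads are 22 mm wide; open, the fingers measure 114 mm over their backs; the gripper's body (76 mm by 85 mm) begins 54 mm behind the grasp point. The pads swing forward as they close: fully open they stand 13 mm farther back than shut.
Start: joints at [72.869, 23.554, -0.728, 91.456, 0.321, 64.991, -4.71], TCP at [0.143, -0.608, 0.231] pointing down, gripper open.
Joint ranges: [-169.25, 169.25], [-16.82, 113.86], [-84.01, 82.57], [7.8, 145.47], [-59.2, 239.2], [7.22, 106.19], [-163.78, 163.78]. Speed limits (degrees/s): [136.94, 136.94, 172.46, 172.46, 180, 180, 180].

## Interface

Orientations are given as [roll, pitch, yaw] about the fixed x, y, z axes, in that order (R = Rz(yaw) Ry(pitch) Rx(roll)).
In Python, from bench import ctrl gives the robot as it stands. The module is installed in compiled form; this text tells all that it offers.
- The arm moves only by the shell command python3 -m handwheel 'ROWS' [OPENING]. ROWS is JSON, a list of rows, each a list of 2 entries, a list of its own where there are three numbers: the shift along the tool's x, y, z as a fraction of full scale, then the turn, a rotation vector about the tool's x, y, z as a fraction of full scale. A call has 1 to 12 rows; each row is the pose to reach, as a shift and turn from the pose commanded when the call began, along the tool's axes at that moment, turning the shorter way round; what a row does not reach only later rows make up. Full scale, the value 1, is 0.8 m for a shift and 180 degrees for a turn. A row lasts 1/10 s, in which the tool goes at most 50 mm and 8.59 degrees, less where a joint would pass 70% of its speed; a pose out of reach is approached as far as the arm can. A call with a number of a shift or a turn outside -1 to 1 is refused whole. A call with a gripper value outside its range is refused whole. OPENING is the gripper's target within -1 to 1 (shut at 1, half-way at 0, fully open at -1), set as the call begins (- or left out, the last holds). The fingers move at their own pace and stop on an object; the grip force is fixed at half the most. Time passes only in rows, so rows that repeat a pose let the fingers close. It gives the time, the measured TCP pose, the force and the opening at its end, in the units of the state.
- ctrl.sense(): the state, without advancing time (a new reading comes with each control period).
- ctrl.snapshot(name): name is "scene" or "top" or "wrist"; returns the picture (420x560x3 uint8, red, green, blue); there is no depth.
- ctrl.get_calibration(name): a dict with "vertical_fov" (degrees; the focal length in pixels is half the picture's height over the tangent of half this angle, whatever the lens; pixels are square), "cx", "cy" (the principal point, pixels), "R" (3x3) and "t" (3): a world point X has camera coordinates R X + t. Camera axes: x right, y down, z forward; pixel columns grow to the right and rows downward; lengths in m; the calibration is good to about 2 mm. A picture is of the moment at which its call begins: read the wrist's pose just before it. get_calibration takes no time and is no camera call; for the wrist camera it gives the pose at the moment of the call.
- ctrl.finish_job(): hands the job in, once; it reports no verdict.
The state is a dict: "t": time; "q": joint angles; "joint_velocities": joint speeds; "joint_efforts": joint torques, N m; "position": TCP position; "ee_rot": TCP orientation; "ft_force": force on the tool from outside, world axes, zero at the start; "moment": the same for the moment, N m; "gripper_width": opening from 0.0 (shut) to 1.0 (fully open).
Only numpy, scipy, OpenCV 4.12 (cv2) and the standard library are available. Lean on these libraries where they do the work, as an engineer would, in place of code of your own. Each camera call takes 0.05 s, during which the arm holds its last target. There are 200 camera calls.

## Working session

There is one attempt and no reset: what is moved stays moved. The work goes in short steps, Python scripts to look and compute and a shell command to move; the robot and the scene stay as the last step left them, time stands still between calls to the robot, and variables do not carry over. Pictures are saved under pics/ and viewed, about 8 in all and at most 12, crops included, and the job is handed in when it is done.

```bash
mkdir -p pics
python3 - <<'E'
from bench import ctrl
import cv2
s=ctrl.sense(); print(s['t'],s['position'],s['ee_rot'],s['gripper_width'])
for n in('scene','top'):
    c=ctrl.get_calibration(n); print(n,c)
    im=ctrl.snapshot(n); cv2.imwrite(f'pics/{n}0.png',im[:,:,::-1])
E
```

```text
0.0 [ 0.14281399 -0.6079284   0.23042681] [-1.79903991e+02  5.91571688e-03  1.32247125e+01] 0.9983522847788894
scene {'vertical_fov': 48.75322556052048, 'cx': 275.51849719520516, 'cy': 210.09579713804143, 'R': array([[-0.28785633,  0.95767306, -0.00102638],
       [ 0.73337528,  0.21974767, -0.64332858],
       [-0.6158729 , -0.18593892, -0.76558951]]), 't': array([ 0.1754647 , -0.44061333,  1.30765784])}
top {'vertical_fov': 52.930089758963355, 'cx': 275.4432439081442, 'cy': 208.0510676234144, 'R': array([[ 2.55846231e-04, -9.99586282e-01, -2.87610815e-02],
       [-9.81810530e-01,  5.20958150e-03, -1.89791845e-01],
       [ 1.89863158e-01,  2.82864902e-02, -9.81403004e-01]]), 't': array([0.03458518, 0.63488344, 0.92188901])}
```

View pics/top0.png

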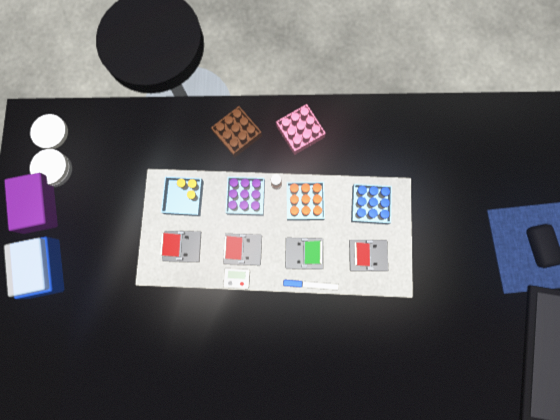

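View pics/scene0.png

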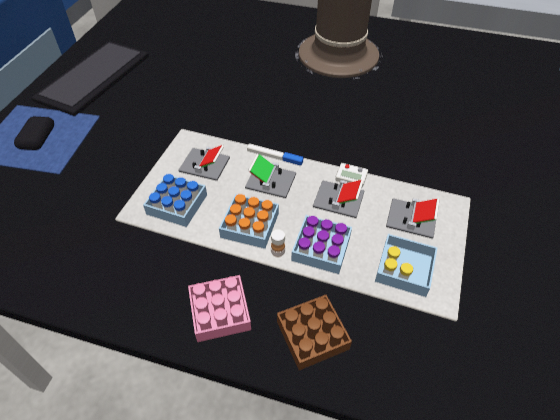

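The top view shows, left (+y) to right, a yellow bin with 3 tubes at (182,196), purple full (245,196), orange full (305,201) and blue full (371,203). Their tags are red (172,246), red (236,248), green (313,252) and red (363,253). The brown (236,130) and pink (300,128) look-alikes aren't on the tray and aren't part of this job. So the purple and blue tags need flipping to green, and the yellow and orange ones are already right. Next I'll triangulate the flap corners and look at one enlarged crop.

```bash
cat > h.py <<'E'
import numpy as np, cv2
from bench import ctrl
def cam(n):
    c=ctrl.get_calibration(n); f=210/np.tan(np.radians(c['vertical_fov']/2)); return c,f
def P(n):
    c,f=cam(n); K=np.array([[f,0,c['cx']],[0,f,c['cy']],[0,0,1]]); return K@np.c_[c['R'],c['t']]
def plane(n,uv,z):
    c,f=cam(n); d=c['R'].T@np.array([(uv[0]-c['cx'])/f,(uv[1]-c['cy'])/f,1]); o=-c['R'].T@c['t']
    return o+d*(z-o[2])/d[2]
def tri(a,b):
    X=cv2.triangulatePoints(P('top'),P('scene'),np.array(a,float).reshape(2,1),np.array(b,float).reshape(2,1)); return (X[:3]/X[3]).ravel()
def flaps(im,colour):
    r,g,b=[im[:,:,i].astype(int) for i in range(3)]
    m=((r>120)&(g<60)&(b<60)) if colour=='red' else ((g>110)&(r<80)&(b<80))
    n,l,st,ce=cv2.connectedComponentsWithStats(m.astype(np.uint8))
    out=[]
    for i in range(1,n):
        if st[i,4]>120:
            cs,_=cv2.findContours((l==i).astype(np.uint8),0,1)
            out.append((ce[i],st[i,4],cv2.boxPoints(cv2.minAreaRect(cs[0])),cs[0][:,0]))
    return sorted(out,key=lambda o:o[0][0])
E
python3 - <<'E'
from h import *
np.set_printoptions(precision=4,suppress=True)
T=cv2.imread('pics/top0.png')[:,:,::-1]; S=cv2.imread('pics/scene0.png')[:,:,::-1]
for col in('red','green'):
    a=flaps(T,col); b=flaps(S,col)[::-1]
    print(col,len(a),len(b))
    for p,q in zip(a,b):
        print('cent',p[0],p[1],q[0],q[1],'3D',tri(p[0],q[0]))
        # left(+y) edge corners in top: near/far
        c=p[2]; L=c[np.argsort(c[:,0])]
        print(' top corners',L.tolist(),'edge@54',plane('top',L[:2].mean(0),.054),plane('top',L[2:].mean(0),.054))
        quad=cv2.approxPolyDP(q[3].reshape(-1,1,2),4,True)[:,0]; print(' scene quad',quad.tolist())
g=cv2.resize(T[160:300,130:420],None,fx=2.7,fy=2.7,interpolation=cv2.INTER_CUBIC); cv2.imwrite('pics/crop1.png',g[:,:,::-1])
E
```

```text
red 0 3
green 0 0
```

View pics/crop1.png

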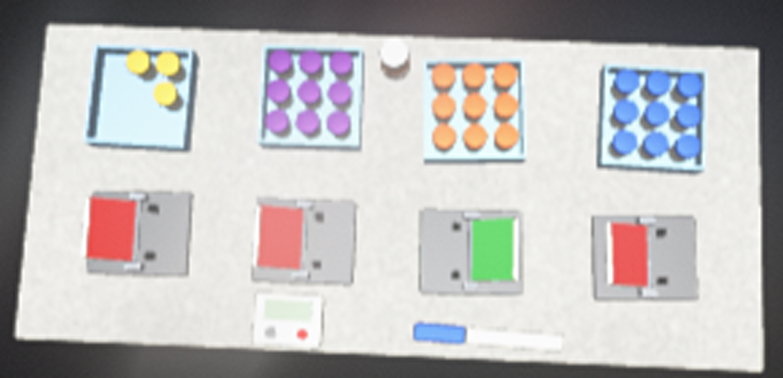

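The enlarged crop confirms it: the bin with 3 yellow tubes has a red tag, purple has 9 with a red tag, orange has 9 with a green tag, and blue has 9 with a red tag. My colour thresholds were too tight for this lighting, so I'll switch to HSV.

```bash
python3 - <<'E'
s=open('h.py').read()
i=s.index("    r,g,b="); j=s.index("    n,l,st")
s=s[:i]+"""    h=cv2.cvtColor(np.ascontiguousarray(im),cv2.COLOR_RGB2HSV).astype(int); H,S,V=h[...,0],h[...,1],h[...,2]
    m=(S>120)&(V>90)&(((H<5)|(H>174)) if colour=='red' else ((H>50)&(H<75)))
"""+s[j:]
open('h.py','w').write(s)
E
python3 - <<'E'
from h import *
np.set_printoptions(precision=3,suppress=True)
T=cv2.imread('pics/top0.png')[:,:,::-1]; S=cv2.imread('pics/scene0.png')[:,:,::-1]
for col in('red','green'):
    a=flaps(T,col); b=flaps(S,col)[::-1]
    print(col,len(a),len(b))
    for p,q in zip(a,b[::-1] if 1 else b):
        L=p[2][np.argsort(p[2][:,0])]
        print('cent',p[0],p[1],q[0],q[1],'3D',tri(p[0],q[0]))
        print(' edgeL@54',plane('top',L[:2].mean(0),.054),'edgeR@30',plane('top',L[2:].mean(0),.030),L.tolist())
    for q in b: print(' scene',q[0],q[1])
# matching by reversed order (scene u decreases with -y?) all pairs
a=flaps(T,'red');b=flaps(S,'red')
for p in a: print([tri(p[0],q[0]) for q in b])
E
```

```text
red 2 3
cent [170.755 244.536] 351 [209.959 155.494] 170 3D [0.662 0.069 0.312]
 edgeL@54 [0.553 0.296 0.054] edgeR@30 [0.552 0.264 0.03 ] [[161.7862091064453, 254.5655517578125], [163.58619689941406, 232.96554565429688], [177.9241485595703, 255.91036987304688], [179.72413635253906, 234.31036376953125]]
cent [362.639 254.045] 269 [348.671 190.839] 310 3D [0.56  0.002 0.101]
 edgeL@54 [ 0.528 -0.153  0.054] edgeR@30 [ 0.53  -0.185  0.03 ] [[357.0, 243.0], [357.0, 265.0], [369.0, 243.0], [369.0, 265.0]]
 scene [424.561 210.246] 403
 scene [348.671 190.839] 310
 scene [209.959 155.494] 170
green 1 1
cent [311.682 252.157] 286 [261.925 168.335] 358 3D [ 0.534 -0.051  0.04 ]
 edgeL@54 [ 0.533 -0.035  0.054] edgeR@30 [ 0.535 -0.066  0.03 ] [[305.0, 242.0], [305.0, 262.0], [318.0, 242.0], [318.0, 262.0]]
 scene [261.925 168.335] 358
[array([0.662, 0.069, 0.312]), array([0.57 , 0.193, 0.102]), array([0.553, 0.28 , 0.04 ])]
[array([ 0.529, -0.169,  0.041]), array([0.56 , 0.002, 0.101]), array([0.639, 0.086, 0.258])]
```

```bash
cat >> h.py <<'E'
from scipy.spatial.transform import Rotation as Ro
def frac(target,yaw=None):
    s=ctrl.sense(); R=Ro.from_euler('xyz',s['ee_rot'],degrees=True)
    d=R.inv().apply(np.array(target)-s['position'])/.8
    r=np.zeros(3) if yaw is None else (R.inv()*Ro.from_euler('xyz',[180,0,yaw],degrees=True)).as_rotvec()/np.pi
    return np.round(d,4).tolist(),np.round(r,4).tolist()
def hinge(y0,u,z):  # helper kept for tray frame: unit along row (+y) at yaw -3.06deg
    a=np.radians(-3.06); return np.array([*(np.array(y0)+u*np.array([-np.sin(a),np.cos(a)])),z])
E
python3 - <<'E'
from h import *
np.set_printoptions(precision=3,suppress=True)
T=cv2.imread('pics/top0.png')[:,:,::-1]; S=cv2.imread('pics/scene0.png')[:,:,::-1]
h=cv2.cvtColor(np.ascontiguousarray(T),cv2.COLOR_RGB2HSV)
print('purple tag HSV',h[248,234]); 
H=h.astype(int); m=((H[...,0]<8)|(H[...,0]>172))&(H[...,1]>90)&(H[...,2]>90)
n,l,st,ce=cv2.connectedComponentsWithStats(m.astype(np.uint8))
b=[q[0] for q in flaps(S,'red')]
k=0
for i in range(1,n):
    if st[i,4]>150 and 225<ce[i,1]<270: 
        x0=st[i,0]-.5; xr=x0+st[i,2]
        print(ce[i],st[i],[tri(ce[i],q) for q in b],'edgeL',plane('top',(x0,ce[i][1]),.054))
H=(.529,-.185)
print(frac(hinge(H,.075,.15),-3),frac(hinge(H,.075,.044),-3))
E
```

```text
purple tag HSV [  1 114 235]
[170.718 244.504] [162 233  18  24 379] [array([0.662, 0.069, 0.312]), array([0.571, 0.193, 0.102]), array([0.553, 0.28 , 0.041])] edgeL [0.551 0.299 0.054]
[233.442 247.533] [226 237  16  22 321] [array([ 0.614, -0.001,  0.201]), array([0.545, 0.132, 0.041]), array([0.554, 0.217, 0.037])] edgeL [0.544 0.149 0.054]
[362.973 254.007] [357 243  13  23 292] [array([ 0.529, -0.169,  0.041]), array([0.56 , 0.001, 0.102]), array([0.64 , 0.086, 0.259])] edgeL [ 0.528 -0.152  0.054]
([0.6172, -0.4942, 0.1013], [-0.0005, 0.0001, 0.0901]) ([0.6172, -0.494, 0.2338], [-0.0005, 0.0001, 0.0901])
```

The four tags lie 150 mm apart within 2 mm, and the flap mid-faces are at z≈0.041, as they should be. The estimated hinges are blue (0.529, -0.185) and purple (0.545, 0.115). First I'll move above the gap to the left of the blue tag with the fingers shut.

```bash
R='[[0.617,-0.494,0.10],[0,0,0.09]]'; python3 -m handwheel '[[[0.3,-0.24,0],[0,0,0.045]],[[0.3,-0.24,0],[0,0,0.09]],[[0.617,-0.494,0],[0,0,0.09]],[[0.617,-0.494,0],[0,0,0.09]],[[0.617,-0.494,0],[0,0,0.09]],[[0.617,-0.494,0],[0,0,0.09]],[[0.617,-0.494,0],[0,0,0.09]],[[0.617,-0.494,0],[0,0,0.09]],[[0.617,-0.494,0],[0,0,0.09]],[[0.617,-0.494,0],[0,0,0.09]],[[0.617,-0.494,0],[0,0,0.09]],[[0.617,-0.494,0],[0,0,0.09]]]' 1
python3 - <<'E'
from h import *
print(frac(hinge((.529,-.185),.075,.23),-3))
E
```

```text
t: 1.3
position: [0.5139, -0.1345, 0.2312]
ee_rot: [180.0, 0.0, -3.0]
ft_force: [0.2, -1.0, 0.1]
gripper_width: -0.0
([0.0223, -0.0317, 0.0015], [0.0, 0.0, 0.0])
```

```bash
python3 -m handwheel '[[[0.022,-0.032,0],[0,0,0]],[[0.022,-0.032,0],[0,0,0]],[[0.022,-0.032,0.06],[0,0,0]],[[0.022,-0.032,0.12],[0,0,0]],[[0.022,-0.032,0.16],[0,0,0]],[[0.022,-0.032,0.19],[0,0,0]],[[0.022,-0.032,0.21],[0,0,0]],[[0.022,-0.032,0.225],[0,0,0]],[[0.022,-0.032,0.234],[0,0,0]],[[0.022,-0.032,0.234],[0,0,0]],[[0.022,-0.032,0.234],[0,0,0]]]' 1
python3 - <<'E'
from h import *
a=ctrl.snapshot('scene')[110:260,130:480];b=ctrl.snapshot('top')[190:290,140:420]
f=lambda i,w:cv2.resize(i,(w,int(i.shape[0]*w/i.shape[1])),interpolation=cv2.INTER_CUBIC)
o=np.vstack([f(a,700),f(b,700)]); cv2.imwrite('pics/p4.png',o[:,:,::-1])
for k in (75,52,40,20,0,-10,-18): print(k,frac(hinge((.529,-.185),k/1e3,.044)))
E
```

```text
t: 2.4
position: [0.5324, -0.1118, 0.0447]
ee_rot: [180.0, -0.0, -3.0]
ft_force: [0.4, -0.0, -0.1]
gripper_width: 0.002
75 ([0.0003, -0.0021, 0.0012], [0.0, 0.0, 0.0])
52 ([0.0003, 0.0267, 0.0012], [0.0, 0.0, 0.0])
40 ([0.0003, 0.0417, 0.0012], [0.0, 0.0, 0.0])
20 ([0.0002, 0.0667, 0.0013], [0.0, 0.0, 0.0])
0 ([0.0002, 0.0917, 0.0013], [0.0, 0.0, 0.0])
-10 ([0.0002, 0.1042, 0.0013], [0.0, 0.0, 0.0])
-18 ([0.0002, 0.1142, 0.0013], [0.0, 0.0, 0.0])
```

View pics/p4.png

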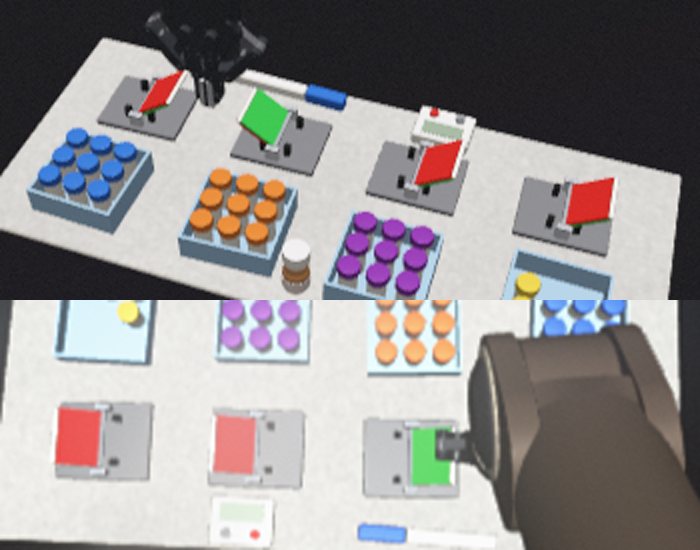

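The fingertip is in free air between the orange tag's green edge and the blue tag's red edge, about 20 mm from each. Next I push the blue flap, following its edge's arc.

```bash
python3 -m handwheel '[[[0,0.015,0],[0,0,0]],[[0,0.027,0],[0,0,0]],[[0,0.030,-0.0035],[0,0,0]],[[0,0.033,-0.0075],[0,0,0]],[[0,0.037,-0.0107],[0,0,0]],[[0,0.041,-0.0138],[0,0,0]],[[0,0.046,-0.0166],[0,0,0]],[[0,0.0505,-0.0194],[0,0,0]],[[0,0.055,-0.0212],[0,0,0]],[[0,0.060,-0.023],[0,0,0]],[[0,0.065,-0.024],[0,0,0]],[[0,0.070,-0.0248],[0,0,0]]]' 1
python3 - <<'E'
from h import *
a=ctrl.snapshot('scene')[110:220,130:350]
cv2.imwrite('pics/p5.png',cv2.resize(a,None,fx=3,fy=3,interpolation=cv2.INTER_CUBIC)[:,:,::-1])
E
```

```text
t: 3.7
position: [0.5303, -0.1673, 0.0656]
ee_rot: [180.0, -0.1, -2.9]
ft_force: [-1.3, 3.0, 13.5]
gripper_width: 0.002
```

View pics/p5.png

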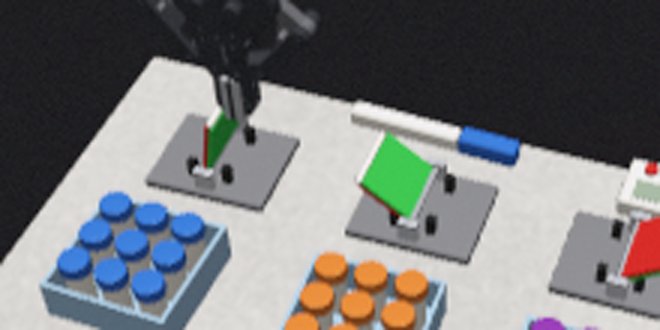

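The flap is almost upright, but the tool feels 13.5 N upward. I'll check whether that lasts before going on.

Run:
```python
from h import *
s=ctrl.sense(); print(s['t'],s['position'],s['ft_force'],s['moment'])
a=ctrl.snapshot('wrist'); s=ctrl.sense(); print(s['t'],s['position'],s['ft_force'],s['moment'])
a=cv2.resize(a,(560,420)); b=ctrl.snapshot('scene')[125:185,180:240]
o=np.hstack([cv2.resize(b,(420,420),interpolation=cv2.INTER_CUBIC),a[:,90:470]]); cv2.imwrite('pics/p6.png',o[:,:,::-1])
```

```text
3.75 [ 0.53026588 -0.16848191  0.06577896] [-2.55120891  0.75815352 14.08716724] [0.27926482 0.45006247 0.01122051]
3.8 [ 0.53027799 -0.16839644  0.06578736] [-2.69685304  2.3887866  14.16583632] [ 0.30612232  0.44732488 -0.01393526]
```

View pics/p6.png

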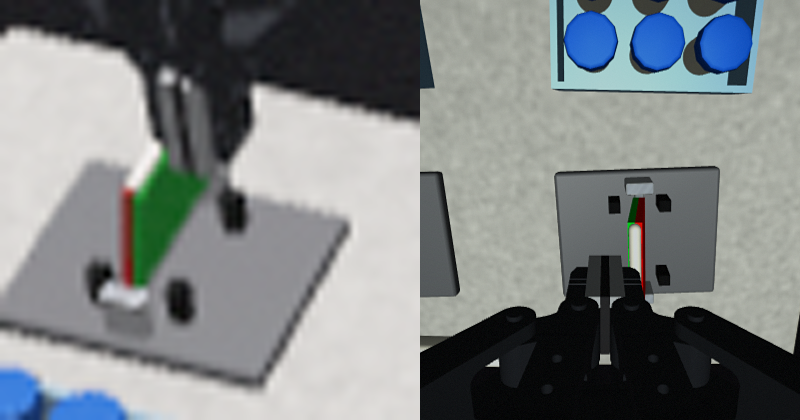

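The wrist and scene views show the flap just short of upright, with the fingertip on its left (green) side as planned. The steady 14 N upward probably means the edge is caught under a small step on the finger. I'll raise 2–3 mm to clear it, then carry on level past upright.

```bash
python3 -m handwheel '[[[0,0,-0.002],[0,0,0]],[[0,0,-0.0035],[0,0,0]],[[0,0.003,-0.0035],[0,0,0]]]' 1; python3 -m handwheel '[[[0,0.005,0],[0,0,0]],[[0,0.010,0],[0,0,0]],[[0,0.015,0],[0,0,0]],[[0,0.020,0],[0,0,0]],[[0,0.025,0],[0,0,0]],[[0,0.030,0],[0,0,0]],[[0,0.035,0],[0,0,0]],[[0,0.035,0],[0,0,0]]]' 1
python3 - <<'E'
from h import *
b=ctrl.snapshot('scene')[125:185,170:260]; a=ctrl.snapshot('wrist')
o=np.hstack([cv2.resize(b,(420,280),interpolation=cv2.INTER_CUBIC),a[80:360,90:470]]); cv2.imwrite('pics/p7.png',o[:,:,::-1])
E
```

```text
t: 4.15
position: [0.529, -0.17, 0.0668]
ee_rot: [180.0, 0.0, -3.0]
ft_force: [-0.1, 0.5, 3.8]
gripper_width: 0.002
t: 4.95
position: [0.5273, -0.1986, 0.0666]
ee_rot: [180.0, 0.0, -3.0]
ft_force: [0.6, -0.3, -0.3]
gripper_width: -0.0
```

View pics/p7.png

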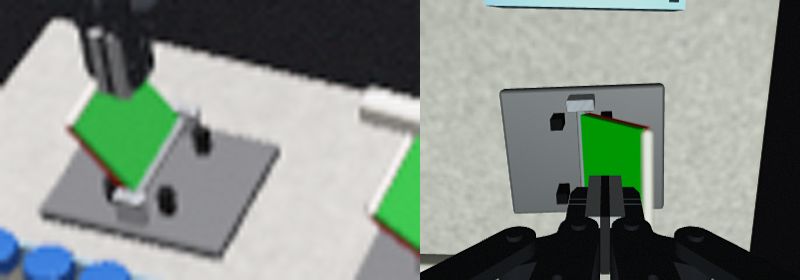

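The raise took the 14 N away, and the blue tag has fallen over with its green face up. Next I rise and work out the shift to the purple tag.

```bash
python3 -m handwheel '[[[0,0,-0.05],[0,0,0]],[[0,0,-0.1],[0,0,0]],[[0,0,-0.15],[0,0,0]],[[0,0,-0.15],[0,0,0]],[[0,0,-0.15],[0,0,0]],[[0,0,-0.15],[0,0,0]]]' 1
python3 - <<'E'
from h import *
for z in (.187,.046): print(frac(hinge((.545,.116),.075,z),-3))
E
```

```text
t: 5.65
position: [0.5268, -0.1975, 0.1857]
ee_rot: [-180.0, 0.1, -3.0]
ft_force: [0.4, -0.0, 0.2]
gripper_width: 0.005
([0.0026, -0.4863, -0.0015], [-0.0001, 0.0005, 0.0002])
([0.0029, -0.4863, 0.1748], [-0.0001, 0.0005, 0.0002])
```

```bash
python3 -m handwheel '[[[0.003,-0.486,0],[0,0,0]],[[0.003,-0.486,0],[0,0,0]],[[0.003,-0.486,0],[0,0,0]],[[0.003,-0.486,0],[0,0,0]],[[0.003,-0.486,0],[0,0,0]],[[0.003,-0.486,0],[0,0,0]],[[0.003,-0.486,0],[0,0,0]],[[0.003,-0.486,0],[0,0,0]],[[0.003,-0.486,0],[0,0,0]],[[0.003,-0.486,0],[0,0,0]],[[0.003,-0.486,0],[0,0,0]],[[0.003,-0.486,0],[0,0,0]]]' 1
python3 - <<'E'
from h import *
print(ctrl.sense()['position'],frac(hinge((.545,.116),.075,.046),-3))
E
```

```text
t: 6.85
position: [0.5502, 0.1883, 0.1861]
ee_rot: [179.9, 0.0, -3.1]
ft_force: [0.2, 0.2, -0.3]
gripper_width: 0.0
[0.55020619 0.18828089 0.18613309] ([-0.0015, -0.0034, 0.1752], [0.0004, 0.0003, -0.0007])
```

```bash
python3 -m handwheel '[[[0,0,0.06],[0,0,0]],[[0,0,0.11],[0,0,0]],[[0,0,0.15],[0,0,0]],[[0,0,0.165],[0,0,0]],[[0,0,0.173],[0,0,0]],[[0,0,0.173],[0,0,0]],[[0,0,0.173],[0,0,0]]]' 1
python3 -m handwheel '[[[0,0.015,0],[0,0,0]],[[0,0.027,0],[0,0,0]],[[0,0.030,-0.0035],[0,0,0]],[[0,0.033,-0.0075],[0,0,0]],[[0,0.037,-0.0107],[0,0,0]],[[0,0.041,-0.0138],[0,0,0]],[[0,0.046,-0.0166],[0,0,0]],[[0,0.0505,-0.0194],[0,0,0]],[[0,0.055,-0.0212],[0,0,0]],[[0,0.060,-0.023],[0,0,0]],[[0,0.065,-0.025],[0,0,0]],[[0,0.070,-0.026],[0,0,0]]]' 1
```

```text
t: 7.55
position: [0.5512, 0.1905, 0.0499]
ee_rot: [-180.0, -0.1, -3.0]
ft_force: [-0.5, -0.3, 0.1]
gripper_width: 0.001
t: 8.75
position: [0.5472, 0.134, 0.0693]
ee_rot: [180.0, -0.0, -3.0]
ft_force: [0.5, -0.1, 0.0]
gripper_width: -0.005
```

Run:
```python
from h import *
b=ctrl.snapshot('scene')[150:230,290:410]; a=ctrl.snapshot('wrist')
o=np.hstack([cv2.resize(b,(420,280),interpolation=cv2.INTER_CUBIC),a[80:360,90:470]]); cv2.imwrite('pics/p8.png',o[:,:,::-1])
```

```text
(no output)
```

View pics/p8.png

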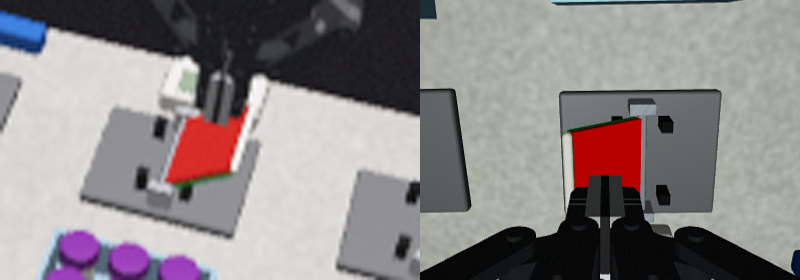

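The finger rode over the edge: it was only about 4 mm below it, and the flap stayed red side up. The tip is clear above the flap, so I'll back off to the left, drop lower and repeat with a slightly slower rise.

```bash
python3 -m handwheel '[[[0,0,-0.006],[0,0,0]],[[0,-0.035,-0.006],[0,0,0]],[[0,-0.070,-0.006],[0,0,0]],[[0,-0.070,-0.006],[0,0,0]],[[0,-0.070,0.015],[0,0,0]],[[0,-0.070,0.0315],[0,0,0]],[[0,-0.070,0.0315],[0,0,0]],[[0,-0.070,0.0315],[0,0,0]]]' 1
python3 -m handwheel '[[[0,0.015,0],[0,0,0]],[[0,0.027,0],[0,0,0]],[[0,0.030,-0.0035],[0,0,0]],[[0,0.033,-0.0075],[0,0,0]],[[0,0.037,-0.0107],[0,0,0]],[[0,0.041,-0.0138],[0,0,0]],[[0,0.046,-0.0172],[0,0,0]],[[0,0.0505,-0.0205],[0,0,0]],[[0,0.055,-0.023],[0,0,0]],[[0,0.060,-0.025],[0,0,0]],[[0,0.065,-0.0265],[0,0,0]],[[0,0.070,-0.0275],[0,0,0]]]' 1
```

```text
t: 9.65
position: [0.5499, 0.1899, 0.0437]
ee_rot: [180.0, 0.1, -3.0]
ft_force: [0.9, 0.3, 0.1]
gripper_width: 0.006
t: 10.85
position: [0.5472, 0.134, 0.066]
ee_rot: [180.0, -0.0, -3.0]
ft_force: [0.2, 0.5, 0.0]
gripper_width: -0.001
```

Run:
```python
from h import *
for n in('scene','wrist'):
    im=np.ascontiguousarray(ctrl.snapshot(n)); cv2.imwrite(f'pics/{n}9.png',im[:,:,::-1])
    if n=='scene': im=np.ascontiguousarray(im[150:230,300:390])
    h=cv2.cvtColor(im,cv2.COLOR_RGB2HSV).astype(int)
    for c,m in(('red',(h[...,0]<5)|(h[...,0]>174)),('green',(h[...,0]>50)&(h[...,0]<75))): 
        m=m&(h[...,1]>120)&(h[...,2]>40); print(n,c,m.sum(),np.argwhere(m).mean(0))
```

```text
scene red 270 [41.97777778 48.02222222]
scene green 4 [52.75 43.25]
wrist red 6964 [242.88081562 162.73779437]
wrist green 103 [205.58252427 260.63106796]
```

The flap is still red side up, so the tip rose before it made contact: its real half-thickness must be nearer 8 mm than the 13 mm I assumed. I'll back off again, start a little lower and delay the rise by that difference.

```bash
python3 -m handwheel '[[[0,0,-0.008],[0,0,0]],[[0,-0.035,-0.008],[0,0,0]],[[0,-0.070,-0.008],[0,0,0]],[[0,-0.070,-0.008],[0,0,0]],[[0,-0.070,0.015],[0,0,0]],[[0,-0.070,0.0305],[0,0,0]],[[0,-0.070,0.0305],[0,0,0]],[[0,-0.070,0.0305],[0,0,0]]]' 1
python3 -m handwheel '[[[0,0.015,0],[0,0,0]],[[0,0.027,0],[0,0,0]],[[0,0.033,0],[0,0,0]],[[0,0.0365,-0.0035],[0,0,0]],[[0,0.040,-0.0075],[0,0,0]],[[0,0.044,-0.0107],[0,0,0]],[[0,0.048,-0.0138],[0,0,0]],[[0,0.0525,-0.0166],[0,0,0]],[[0,0.057,-0.0194],[0,0,0]],[[0,0.062,-0.0212],[0,0,0]],[[0,0.067,-0.023],[0,0,0]],[[0,0.072,-0.024],[0,0,0]]]' 1
python3 - <<'E'
from h import *
for n in('scene','wrist'):
    im=np.ascontiguousarray(ctrl.snapshot(n)); cv2.imwrite(f'pics/{n}10.png',im[:,:,::-1])
    if n=='scene': im=np.ascontiguousarray(im[150:230,300:390])
    h=cv2.cvtColor(im,cv2.COLOR_RGB2HSV).astype(int)
    for c,m in(('red',(h[...,0]<5)|(h[...,0]>174)),('green',(h[...,0]>50)&(h[...,0]<75))): 
        m=m&(h[...,1]>120)&(h[...,2]>40); print(n,c,m.sum())
E
```

```text
t: 11.75
position: [0.55, 0.1899, 0.0414]
ee_rot: [180.0, 0.0, -3.0]
ft_force: [0.4, -0.0, -0.3]
gripper_width: -0.0
t: 12.95
position: [0.547, 0.1319, 0.0607]
ee_rot: [180.0, 0.0, -3.0]
ft_force: [-0.2, 0.6, -0.0]
gripper_width: 0.002
scene red 14
scene green 28
wrist red 2329
wrist green 458
```

Now both colours show as thin slivers, so the flap is edge-on and nearly upright. I'll continue past upright.

```bash
python3 -m handwheel '[[[0,0.005,-0.001],[0,0,0]],[[0,0.010,-0.001],[0,0,0]],[[0,0.015,-0.001],[0,0,0]],[[0,0.020,-0.001],[0,0,0]],[[0,0.025,-0.001],[0,0,0]],[[0,0.030,-0.001],[0,0,0]],[[0,0.035,-0.001],[0,0,0]],[[0,0.035,-0.001],[0,0,0]]]' 1
python3 - <<'E'
from h import *
b=ctrl.snapshot('scene')[150:230,290:410]; a=ctrl.snapshot('wrist')
o=np.hstack([cv2.resize(b,(420,280),interpolation=cv2.INTER_CUBIC),a[80:360,90:470]]); cv2.imwrite('pics/p11.png',o[:,:,::-1])
E
```

```text
t: 13.85
position: [0.5457, 0.1039, 0.0615]
ee_rot: [180.0, 0.0, -3.0]
ft_force: [0.6, 0.0, 0.4]
gripper_width: 0.001
```

View pics/p11.png

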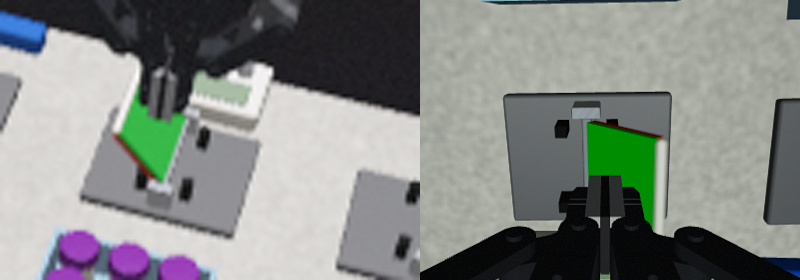

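The purple tag is now lying right with its green face up. I'll rise and retreat so the top camera can see everything, then compare with the first picture.

```bash
python3 -m handwheel '[[[0,0,-0.06],[0,0,0]],[[0,0,-0.12],[0,0,0]],[[0,0,-0.18],[0,0,0]],[[0,0,-0.22],[0,0,0]],[[-0.15,0,-0.22],[0,0,0]],[[-0.15,0.2,-0.22],[0,0,0]],[[-0.15,0.4,-0.22],[0,0,0]],[[-0.15,0.6,-0.22],[0,0,0]],[[-0.15,0.7,-0.22],[0,0,0]],[[-0.15,0.7,-0.22],[0,0,0]],[[-0.15,0.7,-0.22],[0,0,0]],[[-0.15,0.7,-0.22],[0,0,0]]]' 1
python3 -m handwheel '[[[-0.1,0.4,0],[0,0,0]],[[-0.1,0.4,0],[0,0,0]],[[-0.1,0.4,0],[0,0,0]],[[-0.1,0.4,0],[0,0,0]],[[-0.1,0.4,0],[0,0,0]],[[-0.1,0.4,0],[0,0,0]],[[-0.1,0.4,0],[0,0,0]],[[-0.1,0.4,0],[0,0,0]],[[-0.1,0.4,0],[0,0,0]],[[-0.1,0.4,0],[0,0,0]]]' 1
python3 - <<'E'
from h import *
T0=cv2.imread('pics/top0.png')[:,:,::-1]; T=ctrl.snapshot('top'); S=ctrl.snapshot('scene')
for c in('red','green'): print(c,[ (np.round(q[0]),q[1]) for q in flaps(S,c)])
f=lambda i:cv2.resize(i[160:310,130:430],(600,300),interpolation=cv2.INTER_CUBIC)
cv2.imwrite('pics/p12.png',np.vstack([f(T),f(T0)])[:,:,::-1]); print(ctrl.sense()['ft_force'],ctrl.sense()['t'])
S0=cv2.imread('pics/scene0.png')[:,:,::-1]; d=(np.abs(S.astype(int)-S0).max(2)>50).astype(np.uint8)
n,l,st,ce=cv2.connectedComponentsWithStats(d); print([(st[i].tolist()) for i in range(1,n) if st[i,4]>12])
E
```

```text
t: 15.15
position: [0.4261, -0.2351, 0.2379]
ee_rot: [180.0, -0.1, -2.9]
ft_force: [1.8, 0.2, 0.9]
gripper_width: 0.001
t: 16.15
position: [0.3312, -0.5475, 0.2374]
ee_rot: [-179.9, -0.0, -2.9]
ft_force: [-0.4, 0.9, -1.2]
gripper_width: 0.002
red [(array([425., 210.]), np.int32(405))]
green [(array([195., 152.]), np.int32(360)), (array([262., 168.]), np.int32(359)), (array([331., 187.]), np.int32(359))]
[-0.62446314  0.34270287 -0.29462989] 16.25
[[181, 139, 41, 28, 623], [319, 172, 43, 32, 783]]
```

View pics/p12.png

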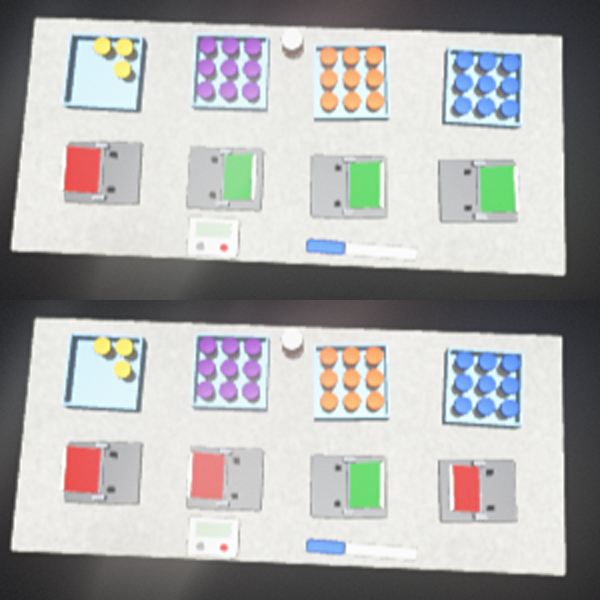

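The before and after pictures differ only at the two tags I flipped. The tags now read red, green, green, green, and nothing else moved.

```bash
python3 -c "
from bench import ctrl
print(ctrl.finish_job())"
```

```text
the job is handed in; nothing more can be done
None
```

The job is done and handed in at about 16.3 s. The blue and purple bins' tags are pushed over to green. The orange tag (already green) and the yellow tag (already red, 3 of 9 tubes) were left alone.

- **Purple tag:** It took three tries. On the first two the finger rode over the flap's edge, because I had taken the fingertip to be thicker than it is. The third, started lower and with a later rise, flipped it.
- **Blue tag:** The tool briefly felt about 14 N upward near upright, probably the edge caught under a step on the finger. Raising 2–3 mm cleared it. I saw no force reading above that.
- **Last checks:** The last top and scene pictures show red only in front of the yellow bin and green in front of the other three. The scene picture differs from the first one only at the two flipped tags, so the bins, jar, timer, marker and look-alikes had not moved. The arm was clear of everything, with wrist force under 1 N. None of these last checks failed or disagreed.

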